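# Fold back the bifold dust cover and throw the red extractor switch

## Task

Start the dust extractor from the switch box on the bench: push its yellow two-panel dust cover back by the black handle until it is fully open and the two panels stand folded flat against each other. Then throw the red lever inside fully over, away from the box's front, leaving the cover folded, the black lever as it is, and everything else on the bench where it lies.

Things in the scene. Friction and masses are not known exactly. Their poses are not given: they have to be found in the camera images.
- switchbox: Grey switch box fixed to the bench, 300 (x) x 420 (y) x 110 mm high. Origin: centre of its underside; x from its front (robot side) to its back, y to its left, z up. Recess in its top: x and y within 125 mm of centre, floor 20 mm above the bench. Flush 85 mm ledges beside the recess carry small things; guide rails 14 mm high run along x on top at y = -133 and 133 mm.
- cover (a joint): Bifold cover over the recess: two yellow panels, each 100 long (x), 236 wide, 7 mm thick, hinged together at a ridge that rises as they fold. Value: rad of each panel from level, tent-like: 0 = flat shut, 1.56 = stop, both upright and flat together at the recess's back, top 220 mm above the bench. Starts partly tented, stays where left; pushing takes about 4 to 10 N.
- cover_hinge (a point): Hinge of the back panel on the box, mid-width: 100 mm behind the box's centre, 119 mm above the bench. Axes as the box's. The front panel's leading edge carries an aluminium runner that slides level along box x; its hinge line is 200 mm x cos(cover angle) in front of this point.
- cover_handle (a point): Centre of the black upright handle bar on the runner: 14 mm thick (box x), 80 mm wide (box y), 36 mm high, top 155 mm above the bench. It lies 45 mm in front of the runner's hinge line, so ends 45 mm in front of cover_hinge when fully folded. Stays level as it slides. Axes as the box's. Push its front face towards the box's back.
- red_lever (a joint): Red-knobbed toggle lever in the recess. Rad: 0 = off, leaning 0.5 rad to the box's front; 1.0 = on, leaning 0.5 rad to its back; stops at both ends. Pivot along box y, 30 mm in front of the box's centre, 60 mm to its left or right (varies, the black lever on the other side), 42 mm above the bench. Stays where left; about 1.5 N at the knob moves it.
- red_lever_tip (a point): Centre of the red ball knob, 26 mm in diameter, 50 mm from the lever's pivot; 86 mm above the bench at either end of its swing, 92 mm midway. From 0 to 1.0 it moves 48 mm towards the box's back. The lever's housing block is 70 x 50 mm, its top 45 mm above the bench.
- black_lever (a joint): Black-knobbed toggle lever of the same size beside the red one. Rad: 0 = off. To be left alone.
- black_lever_tip (a point): Centre of the black lever's ball knob, 26 mm in diameter.
- drill: Bystander: cordless drill standing on its battery, 75 x 115 x 195 mm high; origin under its centre.
- glue: Bystander: yellow glue bottle, 64 mm across, 190 mm tall; origin under its centre.
- hammer: Bystander: hammer lying flat; origin under it.
- screwdriver: Bystander: screwdriver lying flat; origin under it.
- offcut: Bystander: light wood offcut, 160 x 70 x 35 mm; origin under its centre.
- wax_tin: Bystander: brass-coloured round tin, 84 mm across, 50 mm tall; origin under its centre.
- tape: Bystander: orange tape measure, 75 x 35 x 60 mm high, standing on the switch box's left ledge; origin under its centre.
- square: Bystander: small try square (wooden stock 20 x 60 x 18 mm, steel blade 110 mm), lying on the switch box's right ledge; origin under the stock.

How it is judged (in metres and radians):
On the way, in this order (a step that is already met when the one before it is completed fails the run):
1. the cover is fully back, its panels folded flat against each other (panel angle above 1.46 rad) with the red lever still off (value of joint cover above 1.46 rad and value of joint red_lever below 0.5 rad), for 0.2 s.
2. the red lever is thrown fully over (above 0.85 of 1.0 rad) (value of joint red_lever above 0.85 rad), for 0.2 s.
At the end, for the whole second after the job is handed in: the cover stands folded and still (panel angle above 1.46 rad of 1.56), the red lever is over (above 0.85 of 1.0 rad), and the black lever is still off (below 0.2 rad) (value of joint cover above 1.46 rad and value of joint red_lever above 0.85 rad and value of joint black_lever below 0.2 rad and velocity of joint cover between -0.05 and 0.05 rad/s); the robot touches nothing.
It fails at once if the black lever is thrown (more than 0.35 rad) (value of joint black_lever above 0.35 rad).
It fails at once if a bystander on the bench or the box is pushed more than 40 mm from where it lay (distance of any of drill, glue, hammer, screwdriver, offcut, wax_tin, tape, square from where it was at the start of the episode above 0.04 m).
It also fails if it takes over 45 s, if anything falls off the work surface, if the arm or the gripper's body presses on something with over 40 N, if the wrist force passes 120 N, or if a joint passes its speed limit or range.

## Robot

A 7-joint arm with a two-finger parallel gripper is mounted at the origin on the work surface. World frame = base frame: x ahead of the robot, y to its left, z up, the work surface at z = 0. Lengths are in mm, angles in rad, forces in N, time in s.
With the tool pointing down it reaches from about 400 to 875 mm from the base axis. Payload 19.3 kg.
Tool frame: the origin (TCP) lies at the very end of the fingers, on their centre line; the grasp point (between the pads) lies 19 mm behind it (grip_point_offset is the z of the grasp point in the tool frame, in mm); z points along the fingers, x is the direction in which the jaws open and shut, and the axes are right-handed (so a half turn about z gives the same grasp; the last joint's range is limited). The gripper opens to 85 mm and grips with 20 to 120 N. Pads are 22 mm wide; open, the fingers measure 114 mm over their backs; the gripper's body (76 mm by 85 mm) begins 54 mm behind the grasp point. The pads swing forward as they close: fully open they stand 13 mm farther back than shut.
Start: joints at [1.235, 0.521, -0.036, 1.599, 0.021, 1.021, -0.113], TCP at [164.148, -603.05, 208.991] pointing down, gripper open.
Joint ranges: [-2.91, 2.91], [-0.3, 2.13], [-1.5, 1.42], [0.17, 2.43], [-1.26, 4.41], [0.16, 1.93], [-2.52, 2.52]. Speed limits (rad/s): [1.89, 1.89, 2.39, 2.39, 3.01, 3.01, 3.01].

## Interface

Orientations are given as a 3x3 rotation matrix whose columns are the frame's x, y, z axes.
In Python, from workcell import movep, movel, goto_joints, open_gripper, clamp, wait, inverse_kinematics, read_state, camera, PlanningError, finish_job, grip_point_offset gives the robot as it stands. Calls block until the motion is done:
- movep(position, orientation): joint-space move of the TCP to a pose.
- movel(position, frame=None, max_speed=150, guard=None): straight line of the TCP; frame=None keeps the orientation; max_speed is the mean speed in mm/s. With guard (N) it stops when the force on the tool has changed by that much, and returns True; else False.
- goto_joints(angles): joint-space move.
- open_gripper() and clamp(): open the fingers fully, or close them until they stop; the grip force is fixed at half the most.
- wait(seconds).
- inverse_kinematics(position, orientation): joint angles nearest the present ones, or None.
- read_state(): the state.
- camera(name): name is "scene" or "top" or "wrist"; returns a dict with "image" (384x512x3 uint8, blue, green, red), "range_z" (384x512 float32, mm along the optical axis (not along the pixel's ray), 0 where there is no reading), "fx", "fy", "cx", "cy" (pixels), "cam_to_world" (4x4, takes a point from camera to world coordinates). Camera axes: x right, y up, looking along -z (the intrinsics and any distortion apply to the point x, -y, -z); pixel columns grow to the right and rows downward; lengths in mm; the calibration is good to about 2 mm. A picture is of the moment at which its call begins.
A pose or a line that the arm cannot do raises PlanningError and nothing moves.
- finish_job(): hands the job in, once; it reports no verdict.
The state is a dict: "time": time; "qpos": joint angles; "qvel": joint speeds; "joint_efforts": joint torques, N m; "eef_pos": TCP position; "tool_rot": TCP orientation; "ft_force": force on the tool from outside, world axes, zero at the start; "torque": the same for the moment, N m; "finger_gap": finger opening in mm.
Only numpy, scipy, OpenCV 4.12 (cv2) and the standard library are available. Lean on these libraries where they do the work, as an engineer would, in place of code of your own. Each camera call takes 0.05 s, during which the arm holds its last target. There are 200 camera calls.

## Working session

There is one attempt and no reset: what is moved stays moved. The work goes in short steps, each a Python script; the robot and the scene stay as the last script left them, time stands still between calls to the robot, and variables do not carry over. Pictures are saved under pics/ and viewed, about 8 in all and at most 12, crops included, and the job is handed in when it is done.

```bash
mkdir -p pics; ls; cat > h.py <<'E'
import numpy as np, cv2
from workcell import *
def pts(c):
    z=c["range_z"]; v,u=np.mgrid[:z.shape[0],:z.shape[1]]
    P=np.stack([(u-c["cx"])/c["fx"]*z,-(v-c["cy"])/c["fy"]*z,-z],-1)
    T=np.array(c["cam_to_world"]); return P@T[:3,:3].T+T[:3,3]
E
python3 - <<'E'
from h import *
import pickle
for n in ("top","scene"):
    c=camera(n); cv2.imwrite(f"pics/{n}0.png",c["image"]); pickle.dump(c,open(n+"0.pkl","wb"))
    print(n,{k:c[k] for k in c if k not in("image","range_z")}, (c["range_z"]>0).mean())
E
```

```text
pics
top {'fx': 393.5056373594415, 'fy': 393.5056373594415, 'cx': 260.2221795652091, 'cy': 194.29516986205763, 'cam_to_world': array([[ 1.21729383e-02,  9.98394659e-01, -5.53165814e-02,
         4.71673099e+02],
       [-9.99826800e-01,  1.29319555e-02,  1.33841482e-02,
        -2.07792093e+01],
       [ 1.40780136e-02,  5.51440761e-02,  9.98379157e-01,
         1.33348656e+03],
       [ 0.00000000e+00,  0.00000000e+00,  0.00000000e+00,
         1.00000000e+00]])} 0.9961446126302084
scene {'fx': 430.9013124426172, 'fy': 430.9013124426172, 'cx': 262.15544047516113, 'cy': 191.8404663303937, 'cam_to_world': array([[-6.66651395e-01, -4.89133741e-01,  5.62426974e-01,
         1.28926876e+03],
       [ 7.45330552e-01, -4.29724926e-01,  5.09724294e-01,
         6.48617999e+02],
       [-7.63446084e-03,  7.59002419e-01,  6.51043043e-01,
         9.94486575e+02],
       [ 0.00000000e+00,  0.00000000e+00,  0.00000000e+00,
         1.00000000e+00]])} 0.9665883382161459
```

View pics/top0.png

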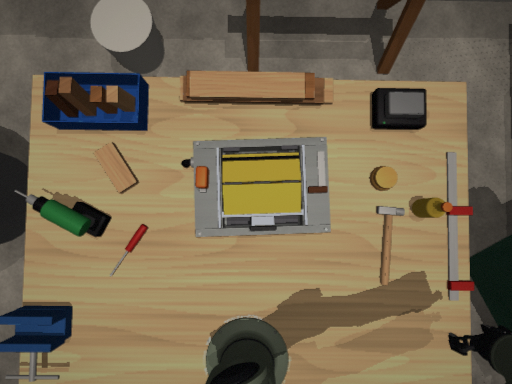

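View pics/scene0.png

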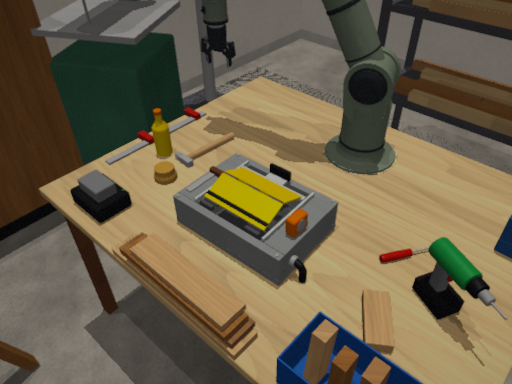

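The top view shows the box at px (194–329, 139–236), its front towards the robot. The cover is tented, with its handle near (263,224), the tape at (202,177) and the square at (318,170). Next I'll measure the box pose and the handle.

```bash
python3 - <<'E'
from h import *
import pickle
c=pickle.load(open("top0.pkl","rb")); P=pts(c); im=c["image"]
hsv=cv2.cvtColor(im,cv2.COLOR_BGR2HSV)
roi=np.zeros(im.shape[:2],bool); roi[125:245,185:340]=1
g=roi&(P[...,2]>95)&(P[...,2]<235)&~((P[...,2]<113)&(hsv[...,1]>90))
m=cv2.morphologyEx(g.astype(np.uint8),cv2.MORPH_OPEN,np.ones((5,5)))
top=roi&(abs(P[...,2]-110)<5)&(hsv[...,1]<60)
print("top n",top.sum(),"z",np.median(P[...,2][top]))
n,l,s,_=cv2.connectedComponentsWithStats(top.astype(np.uint8)); 
xy=P[top][:,:2].astype(np.float32)
r=cv2.minAreaRect(xy); print("rect",r)
# whole-silhouette via ray onto z=110
yel=roi&(hsv[...,0]>20)&(hsv[...,0]<35)&(hsv[...,1]>150)&(P[...,2]>112)
q=P[yel]; print("yellow z range",np.percentile(q[:,2],[1,50,99]),q.min(0),q.max(0))
h=roi&(P[...,2]>143)&(hsv[...,2]<70); print("handle",h.sum(),P[h].mean(0),P[h].min(0),P[h].max(0))
print(cv2.minAreaRect(P[h][:,:2].astype(np.float32)))
for y in range(200,240,2): print(y,im[y,262],P[y,262].round())
cv2.imwrite("pics/crop.png",cv2.resize(im[125:245,180:345],None,fx=4,fy=4,interpolation=cv2.INTER_CUBIC))
print(read_state())
E
```

```text
top n 5076 z 110.41679068983558
rect ((565.4234008789062, -40.52015686035156), (299.4356994628906, 420.48516845703125), 2.6827878952026367)
yellow z range [125.94113957 147.75514725 167.23590317] [ 471.6730993  -159.11423965  118.35793277] [ 671.95026554   79.32612593 1333.48655684]
handle 169 [472.66507131 -39.26387195 190.24192511] [ 429.84538544 -140.06335371  144.89819193] [ 580.80865719  125.90469102 1333.48655684]
((501.890380859375, -10.181854248046875), (147.42361450195312, 266.8050537109375), 2.6587679386138916)
200 [ 54 152 169] [520. -42. 144.]
202 [ 54 153 169] [514. -42. 142.]
204 [ 52 152 168] [508. -43. 141.]
206 [ 54 152 170] [502. -43. 137.]
208 [ 54 152 170] [496. -43. 134.]
210 [ 54 152 170] [490. -43. 129.]
212 [ 54 149 165] [484. -43. 129.]
214 [181 173 171] [478. -43. 126.]
216 [140 137 136] [472. -43. 122.]
218 [181 174 171] [466. -43. 121.]
220 [181 174 171] [460. -43. 125.]
222 [180 173 171] [454. -44. 122.]
224 [169 164 162] [447. -44. 120.]
226 [25 25 27] [442. -43. 151.]
228 [47 48 50] [436. -43. 154.]
230 [60 62 63] [430. -43. 151.]
232 [124 130 130] [423
[... 223 characters left out ...]
2111794, -0.11279228]), 'qvel': array([-0.00114817,  0.00013361, -0.00097468, -0.00104858,  0.00103577,
       -0.00076926, -0.00046917]), 'joint_efforts': array([ 5.19677080e-03, -9.28484559e+01,  1.98436595e+00, -3.70527363e+01,
        1.80740986e-02,  5.46201220e-03,  5.85609087e-05]), 'eef_pos': array([ 164.01589283, -602.75529453,  208.48558958]), 'tool_rot': array([[ 2.62619626e-01, -9.64899379e-01, -3.47822662e-04],
       [-9.64898886e-01, -2.62619844e-01,  9.77892501e-04],
       [-1.03491300e-03,  7.87999365e-05, -9.99999461e-01]]), 'ft_force': array([-0.33971862, -0.34790576,  0.27565139]), 'torque': array([-0.04682591,  0.04461223,  0.03201151]), 'finger_gap': 85.43134059060682}
```

View pics/crop.png

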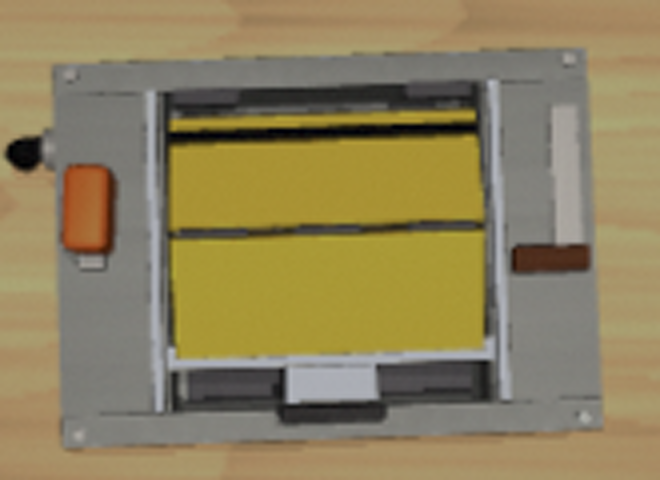

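The box rectangle comes out at 299×420 mm with its top at 110 mm, so it matches. Centre is (565.4, −40.5) and yaw +2.7°. The handle is at u≈−129, top ~154, which puts the cover at about 0.4 rad. Now I'll push it with the fingers closed.

```bash
cat >> h.py <<'E'
C=np.array([565.4,-40.5]); A=np.radians(2.68)
ex=np.array([np.cos(A),np.sin(A),0]); ey=np.array([-np.sin(A),np.cos(A),0])
def W(u,v,z): return np.array([C[0],C[1],z])+u*ex+v*ey*1.0
def rot(s): 
    x=s*ey; z=np.array([0,0,-1.]); return np.stack([x,np.cross(z,x),z],1)
def best():
    q=read_state()["qpos"]; c=[]
    for s in (1,-1):
        j=inverse_kinematics(W(-165,0,230),rot(s))
        if j is not None: c.append((np.abs(np.array(j)-q).max(),s))
    return rot(min(c)[1]) if c else None
def st(): 
    s=read_state(); d=s["eef_pos"]-W(0,0,0)
    print(round(s["time"],2),"uvz",(d@ex).round(1),(d@ey).round(1),d[2].round(1),"F",s["ft_force"].round(1),"gap",s["finger_gap"].round(1))
E
python3 - <<'E'
from h import *
R=best(); print(R)
clamp()
p=read_state()["eef_pos"]; movel(p+[0,0,90],max_speed=200)
movep(W(-165,0,260),R); st()
movel(W(-165,0,133)); st()
print(movel(W(-100,0,133),max_speed=60,guard=30)); st()
c=camera("top"); cv2.imwrite("pics/t1.png",cv2.resize(c["image"][115:265,160:360],None,fx=4,fy=4))
E
```

```text
[[-0.04675777  0.99890626  0.        ]
 [ 0.99890626  0.04675777  0.        ]
 [ 0.          0.         -1.        ]]Traceback (most recent call last):
  File "<stdin>", line 5, in <module>
  File "h.py", line 20, in st
    print(round(s["time"],2),"uvz",(d@ex).round(1),(d@ey).round(1),d[2].round(1),"F",s["ft_force"].round(1),"gap",s["finger_gap"].round(1))
                                                                                                                  ^^^^^^^^^^^^^^^^^^^^^
AttributeError: 'float' object has no attribute 'round'
```

```bash
sed -i 's/s\["finger_gap"\].round(1)/round(s["finger_gap"],1)/' h.py
python3 - <<'E'
from h import *
st()
movel(W(-165,0,133)); st()
print(movel(W(-100,0,133),max_speed=60,guard=30)); st()
c=camera("top"); cv2.imwrite("pics/t1.png",cv2.resize(c["image"][115:265,160:360],None,fx=4,fy=4))
c=camera("scene"); cv2.imwrite("pics/s1.png",cv2.resize(c["image"][110:290,150:360],None,fx=3,fy=3))
E
```

```text
3.63 uvz -164.9 -0.6 260.0 F [-0.6  0.6  0.5] gap 0.2
4.63 uvz -164.6 -0.0 133.5 F [-0.1  0.1  0.2] gap -0.1
False
5.87 uvz -100.3 -0.0 133.0 F [-0.2  0.  -0.5] gap -0.1
```

View pics/s1.png

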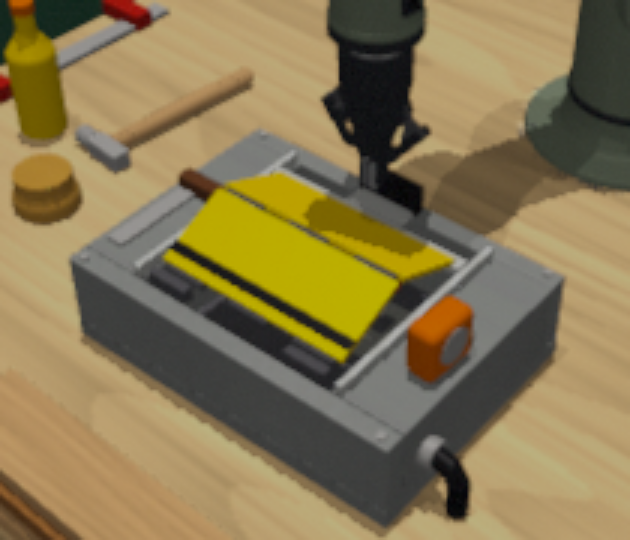

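The scene view shows the cover steeper than before, but the finger (370,165) sits near one end of the handle (375–422, 180–205). I'll check this in the top view.

View pics/t1.png

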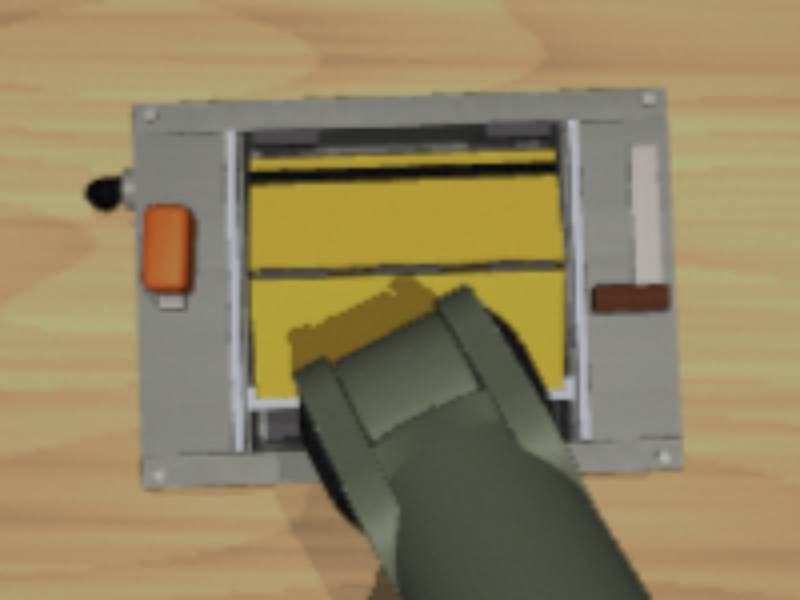

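```bash
python3 - <<'E'
from h import *
T=camera("top"); P=pts(T); hsv=cv2.cvtColor(T["image"],cv2.COLOR_BGR2HSV)
d=P-W(0,0,0); u=d@ex; v=d@ey; z=P[...,2]
y=(hsv[...,0]>20)&(hsv[...,0]<35)&(hsv[...,1]>150)&(z>112)&(abs(u)<140)&(abs(v)<125)
print("yellow u",np.percentile(u[y],[1,99]),"v",np.percentile(v[y],[1,99]),"zmax",np.percentile(z[y],99))
S=camera("scene"); P=pts(S); d=P-W(0,0,0); u=d@ex; v=d@ey; z=P[...,2]
k=(S["image"].max(-1)<75)&(z>135)&(z<160)&(abs(v)<80)&(u<20)&(u>-200)
print("dark", k.sum()); 
for lo in range(-60,60,10):
    b=k&(v>=lo)&(v<lo+10)
    if b.any(): print(lo,b.sum(),"u",np.percentile(u[b],[5,50,95]).round(),"z",z[b].max().round())
E
```

```text
yellow u [-77.52559676  98.85488531] v [-114.73950121  115.38238313] zmax 168.0052107309353
dark 95
-40 2 u [-123. -122. -122.] z 139.0
-20 1 u [-98. -98. -98.] z 158.0
-10 10 u [-135. -122. -106.] z 158.0
0 20 u [-129. -125.  -98.] z 159.0
10 16 u [-132. -125. -122.] z 156.0
20 23 u [-132. -125. -122.] z 157.0
30 22 u [-132. -126. -121.] z 156.0
40 1 u [-122. -122. -122.] z 149.0
```

The runner is still at row ~215, so the cover hasn't moved, although the TCP reads u=−100. The finger also looks to be behind the handle. I need to resolve this before pushing further.

```bash
python3 - <<'E'
from h import *
st(); print(read_state()["qpos"].round(3))
S=camera("scene"); w=camera("wrist")
a=cv2.resize(S["image"][140:200,235:315],None,fx=6,fy=6,interpolation=cv2.INTER_CUBIC)
b=cv2.resize(w["image"],(480,360)); a=cv2.resize(a,(480,360))
cv2.imwrite("pics/m2.png",cv2.convertScaleAbs(np.vstack([a,b])[:600+120],alpha=1.6))
m=cv2.convertScaleAbs(np.hstack([cv2.resize(a,(400,300)),cv2.resize(b,(400,300))]),alpha=1.6,beta=15); cv2.imwrite("pics/m2.png",m)
P=pts(S); d=P-W(0,0,0)
for r in range(150,192,3): print(r,[(int((d[r,c]@ex)),int(d[r,c]@ey),int(P[r,c,2])) for c in range(266,296,4)])
E
```

```text
6.07 uvz -100.1 -0.1 133.1 F [-0.6 -0.1  0. ] gap -0.0
[ 0.57   0.481 -0.775  2.047  0.47   0.795  1.131]
150 [(-348, -233, 0), (-86, -7, 242), (-81, 12, 254), (-96, 15, 247), (-92, 33, 257), (-96, 44, 259), (-400, -153, 6), (-412, -142, 4)]
153 [(-90, -26, 220), (-83, -4, 234), (-87, 7, 237), (-92, 18, 239), (-119, 14, 222), (-99, 43, 246), (-103, 54, 249), (-403, -135, -2)]
156 [(-90, -25, 209), (-91, -10, 215), (-88, 6, 225), (-98, 14, 223), (-359, -161, -3), (-92, 48, 242), (-96, 59, 244), (-384, -121, 0)]
159 [(-301, -195, 0), (-95, -14, 200), (-90, 5, 212), (-101, 12, 209), (-93, 33, 223), (-92, 48, 230), (-357, -121, 0), (-369, -110, 0)]
162 [(-283, -181, 1), (-98, -16, 186), (-90, 5, 201), (-93, 18, 205), (-89, 37, 216), (-330, -120, 2), (-339, -108, 3), (-352, -98, 0)]
165 [(-269, -169, 1), (-98, -16, 174), (-92, 4, 187), (-101, 13, 186), (-305, -120, 3), (-314, -108, 3), (-328, -99, 0), (-334, -85, 2)]
168 [(-144, -69, 110), (-120, -33, 140), (-93, 3, 175), (-105, 10, 170), (-127, 9, 157), (-298, -96, 4), (-310, -87, 1), (-324, -78, -2)]
171 [(-131, -59, 109), (-125, -37, 1
[... 228 characters left out ...]
), (-293, -55, -1)]
177 [(-87, -23, 129), (-101, -18, 122), (-110, -8, 122), (-117, 2, 123), (-125, 12, 123), (-122, 30, 134), (-132, 38, 132), (-275, -42, 2)]
180 [(-70, -9, 134), (-83, -3, 129), (-98, 0, 121), (-104, 11, 123), (-115, 19, 120), (-120, 31, 123), (-132, 38, 119), (-148, 43, 112)]
183 [(-51, 5, 142), (-65, 10, 135), (-80, 14, 128), (-92, 20, 123), (-103, 28, 120), (-126, 28, 105), (-130, 41, 110), (-136, 52, 111)]
186 [(-30, 21, 152), (-46, 25, 143), (-58, 31, 139), (-71, 37, 133), (-82, 44, 130), (-128, 26, 91), (-126, 44, 101), (-126, 60, 110)]
189 [(-12, 36, 160), (-25, 41, 154), (-38, 46, 148), (-49, 54, 145), (-64, 57, 137), (-77, 63, 131), (-92, 68, 124), (-130, 57, 93)]
```

View pics/m2.png

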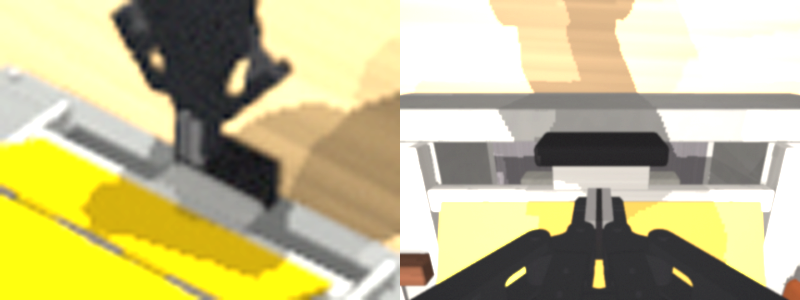

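The depth data put the finger's lowest point at z≈160 while the TCP reads 133, so it passed over the 155 mm handle. I'll use the wrist camera to tell whether the kinematics or the tool length is off, and measure the tip.

```bash
python3 - <<'E'
from h import *
w=camera("wrist"); P=pts(w); d=P-W(0,0,0); u=d@ex; v=d@ey; z=P[...,2]; im=w["image"]
print("camz",np.array(w["cam_to_world"])[:3,3], grip_point_offset)
m=(abs(u+140)<8)&(abs(v)<100)&(abs(v)>50)&(im.max(-1)>90); print("front rim z",np.percentile(z[m],[10,50,90]) if m.any() else None)
b=(u<-170); print("bench z",np.median(z[b]) if b.any() else None)
k=(im.max(-1)<40)&(u<-100)&(z>130)&(z<175)&(abs(v)<60); print("handle top",k.sum(),np.percentile(z[k],[50,95]) if k.any() else None, np.percentile(u[k],[2,98]), np.percentile(v[k],[2,98]))
f=(abs(v)<25)&(abs(u+100)<25)&(w["range_z"]>0)&(w["range_z"]<400); print("finger pts",f.sum())
for r in range(230,330,8): print(r,[(int(u[r,c]),int(v[r,c]),int(z[r,c])) for c in (242,248,252,256,260,264,270)])
E
```

```text
camz [385.93718108 -49.95022295 298.62686612] -18.700000000000003
front rim z [109.71958422 110.5562265  111.3818744 ]
bench z 0.5830970373079367
handle top 6891 [153.00793072 165.04891473] [-134.81834305 -106.66416042] [-36.48286065  37.3516102 ]
finger pts 21343
230 [(-99, -8, 124), (-99, -4, 124), (-99, -2, 124), (-98, 0, 123), (-99, 2, 124), (-98, 4, 122), (-99, 7, 124)]
238 [(-93, -8, 123), (-93, -4, 123), (-93, -2, 123), (-94, 0, 124), (-93, 2, 122), (-94, 4, 124), (-94, 7, 123)]
246 [(-110, -6, 165), (-110, -3, 164), (-110, -2, 165), (-110, 0, 165), (-110, 1, 165), (-110, 3, 165), (-89, 7, 125)]
254 [(-110, -6, 173), (-110, -3, 172), (-110, -2, 172), (-110, 0, 173), (-111, 1, 173), (-110, 2, 173), (-111, 5, 174)]
262 [(-110, -6, 179), (-110, -3, 179), (-110, -2, 179), (-111, 0, 180), (-110, 1, 179), (-110, 2, 178), (-110, 5, 178)]
270 [(-110, -5, 185), (-110, -3, 185), (-110, -2, 185), (-110, 0, 185), (-110, 1, 185), (-110, 2, 185), (-110, 4, 185)]
278 [(-110, -5, 191), (-110, -3, 190), (-110, -1, 190), (-110, 0, 190), (-110, 0, 190), (-110, 2, 191), (-110, 4, 190)]
286 [(-112, -5, 198), (-109, -3, 193), (-109, -1, 193), (-108, 0, 193), (-108, 0, 193), (-111, 2, 197), (-111, 4, 196)]
294 [(-111, -5, 202), (-111, -3, 201), (-105, -1, 192), (-105, 0, 193), (-106, 0, 194), (-111, 2, 202), (-111, 4, 201)]
302 [(-111, -5, 205), (-109, -3, 203), (-101, -1, 193), (-102, 0, 193), (-106, 0, 199), (-111, 2, 205), (-112, 3, 206)]
310 [(-111, -4, 209), (-106, -3, 203), (-98, -1, 193), (-98, 0, 193), (-104, 0, 201), (-111, 1, 210), (-111, 3, 209)]
318 [(-111, -4, 213), (-102, -3, 203), (-95, -1, 193), (-95, 0, 193), (-101, 0, 202), (-109, 1, 211), (-111, 3, 213)]
326 [(-112, -4, 218), (-99, -3, 203), (-91, -2, 193), (-91, 0, 193), (-98, 0, 201), (-101, 2, 205), (-116, 3, 223)]
```

The kinematics are fine: the wrist camera gives the rim at 110 and the bench at 0. Both cameras show the real fingertips about 27 mm short of the nominal TCP. I'll confirm that with a guarded touch on the box's bare front rim.

```bash
python3 - <<'E'
from h import *
movel(W(-100,0,170)); movel(W(-137,-90,170)); movel(W(-137,-90,125),max_speed=120)
print(movel(W(-137,-90,70),max_speed=25,guard=5)); st()
p=read_state()["eef_pos"]; movel(p+[0,0,60]); st()
E
```

```text
True
9.35 uvz -137.0 -90.0 87.7 F [-1.3 -0.7  9.3] gap 0.4
9.9 uvz -137.2 -90.3 147.2 F [-0.7  0.6 -0.6] gap 0.3
```

The touch on the 110 mm rim came at TCP z 87.7, so the real tip is TCP + 22 mm. I'll correct for that and push.

```bash
cat >> h.py <<'E'
TO=22 # real finger tip above reported TCP
E
python3 - <<'E'
from h import *
movel(W(-165,0,150)); movel(W(-165,0,131-TO)); st()
print(movel(W(-90,0,131-TO),max_speed=60,guard=30)); st()
c=camera("top"); P=pts(c); hsv=cv2.cvtColor(c["image"],cv2.COLOR_BGR2HSV); d=P-W(0,0,0);u=d@ex;v=d@ey;z=P[...,2]
y=(hsv[...,0]>20)&(hsv[...,0]<35)&(hsv[...,1]>150)&(z>112)&(abs(u)<140)&(abs(v)<125)
print("yellow u",np.percentile(u[y],[1,99]),"zmax",np.percentile(z[y],99))
E
```

```text
11.1 uvz -165.0 -0.1 109.0 F [ 0.3 -0.5 -0.3] gap -0.1
False
12.5 uvz -90.0 0.1 109.1 F [-0.  -0.1  0.5] gap -0.2
yellow u [-29.23473363 101.0988322 ] zmax 202.7846054881126
```

The cover follows: the ridge is at ~200 mm, as predicted for 0.88 rad. Continuing to the stop.

```bash
python3 - <<'E'
from h import *
g=movel(W(20,0,131-TO),max_speed=80,guard=30); print(g); st()
if not g: print(movel(W(41,0,131-TO),max_speed=25,guard=15)); st()
movel(read_state()["eef_pos"]-40*ex,max_speed=100); movel(W(-60,0,230)); movel(W(-150,0,260)); st()
import pickle
c=camera("scene"); cv2.imwrite("pics/s3.png",cv2.resize(c["image"][110:290,150:360],None,fx=3,fy=3))
for n,c in (("top",camera("top")),("scene",c)):
    P=pts(c); hsv=cv2.cvtColor(c["image"],cv2.COLOR_BGR2HSV); d=P-W(0,0,0);u=d@ex;v=d@ey;z=P[...,2]
    y=(hsv[...,0]>20)&(hsv[...,0]<35)&(hsv[...,1]>150)&(z>112)&(abs(u)<140)&(abs(v)<125)
    print(n,"yellow u",np.percentile(u[y],[1,99]),"z",np.percentile(z[y],[1,99]))
    r=((hsv[...,0]<8)|(hsv[...,0]>172))&(hsv[...,1]>130)&(abs(u)<125)&(abs(v)<125)&(z>55)&(z<115)
    if r.any(): print("red",r.sum(),"u",np.percentile(u[r],[5,50,95]),"v",np.median(v[r]),"z",np.percentile(z[r],[50,98]))
    k=(c["image"].max(-1)<50)&(abs(u+30)<60)&(abs(v)<85)&(abs(v)>40)&(z>75)&(z<105)
    if k.any(): print("black",k.sum(),"u",np.median(u[k]),"v",np.median(v[k]),"z",np.median(z[k]))
E
```

```text
False
14.07 uvz 19.8 -0.0 109.1 F [0.3 0.4 0.1] gap 0.3
True
14.74 uvz 35.8 -0.0 108.3 F [-1.7 -0.6  1.9] gap -0.3
17.12 uvz -149.5 -0.1 259.9 F [-0.1  0.1 -0.7] gap -0.1
top yellow u [-92.7022874  101.63636535] z [ 147.88674493 1333.48655684]
red 49 u [-59.71731523 -50.29943235 -40.88478527] v 59.71304658181367 z [ 96.22713598 103.61036704]
black 43 u -54.359545201055475 v -57.22439806879453 z 96.35112122655346
scene yellow u [ 92.43307536 108.45763354] z [122.45207975 219.80913442]
red 50 u [-54.37062916 -44.43118763 -39.1580875 ] v 65.22684071675681 z [ 95.27662624 102.9949658 ]
black 47 u -50.731525690902544 v -54.13760104378035 z 93.36590758867476
```

View pics/s3.png

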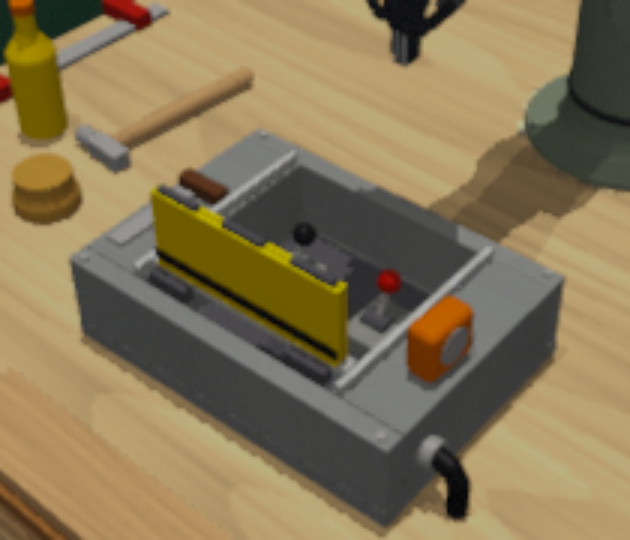

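The cover stands folded, yellow at u 92–108 with its top at 220. The red knob is at v≈+60, u≈−52 and the black one at v≈−57. Throwing the red lever now.

```bash
python3 - <<'E'
from h import *
movel(W(-95,60,200)); movel(W(-95,60,80-TO),max_speed=100); st()
print(movel(W(-45,60,80-TO),max_speed=60,guard=12)); st()
print(movel(W(-27,60,80-TO),max_speed=25,guard=8)); st()
wait(0.3)
movel(W(-60,60,80-TO)); movel(W(-75,60,230)); movel(W(-160,0,270)); st()
c=camera("scene"); cv2.imwrite("pics/s4.png",cv2.resize(c["image"][110:290,150:360],None,fx=3,fy=3))
for n,c in (("top",camera("top")),("scene",c)):
    P=pts(c); hsv=cv2.cvtColor(c["image"],cv2.COLOR_BGR2HSV); d=P-W(0,0,0);u=d@ex;v=d@ey;z=P[...,2]
    y=(hsv[...,0]>20)&(hsv[...,0]<35)&(hsv[...,1]>150)&(z>112)&(z<300)&(abs(u)<140)&(abs(v)<125)
    print(n,"yellow u",np.percentile(u[y],[1,99]),"z",np.percentile(z[y],[1,99]))
    r=((hsv[...,0]<8)|(hsv[...,0]>172))&(hsv[...,1]>130)&(abs(u)<125)&(abs(v)<125)&(z>55)&(z<115)
    if r.any(): print("red",r.sum(),"u",np.percentile(u[r],[5,50,95]),"v",np.median(v[r]),"z",np.percentile(z[r],[50,98]))
    k=(c["image"].max(-1)<50)&(abs(u+30)<60)&(abs(v)<85)&(abs(v)>40)&(z>75)&(z<105)
    if k.any(): print("black",k.sum(),"u",np.median(u[k]),"v",np.median(v[k]),"z",np.median(z[k]))
E
```

```text
19.61 uvz -94.7 60.0 58.4 F [-0.5 -0.2 -0.4] gap -0.0
False
20.59 uvz -45.2 60.0 58.0 F [-0.4  0.1  0.3] gap 0.0
True
21.25 uvz -28.9 59.9 57.4 F [-1.4 -0.5  1.2] gap 0.2
24.1 uvz -159.8 0.3 269.8 F [ 0.5 -0.1  0.4] gap 0.1
top yellow u [ 89.77307971 100.4140572 ] z [148.32058587 220.62475111]
red 44 u [-15.64152191  -6.33931722   3.12816763] v 61.00277525644333 z [ 95.41555849 100.50764338]
black 44 u -54.49926306573978 v -57.328090503626285 z 94.81238911194384
scene yellow u [ 92.45375637 108.14268619] z [122.17250507 220.10809121]
red 53 u [-13.27872257  -1.3201789    5.02651647] v 62.68256794992424 z [ 94.20610758 101.07132431]
black 48 u -48.806059313520144 v -54.80270602279238 z 93.974908463134
```

View pics/s4.png

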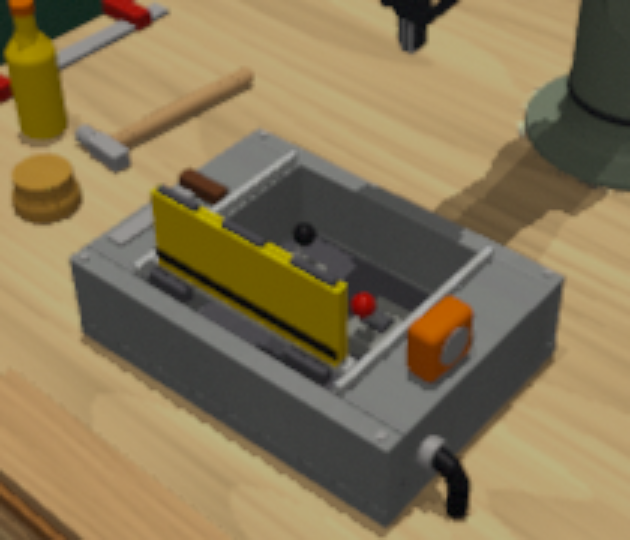

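The red knob moved about 44 mm, from u −50 to −6, and stopped at the expected end. The cover is still folded, the black knob hasn't moved and the arm is clear.

```bash
python3 -c "
from h import *
print(finish_job())"
```

```text
the job is handed in; nothing more can be done
None
```

The dust cover is folded back fully, the red lever is thrown over, and the job was handed in at about 24 s with the arm clear. No verdict was reported, so this rests on my own last checks:

- **Cover:** both cameras show it upright at the back, between about 90 and 108 mm behind the box's centre. Its top is at 220 mm, which matches fully folded.
- **Red lever:** the knob moved from 50 mm to 6 mm in front of the box's centre (top camera), and the push ended against its stop. The expected end is 6 mm in front. The scene camera reads 44 mm to 1 mm, so the two views differ by about 5 mm.
- **Black lever:** the knob stayed at about 54 mm in front of centre (top camera), so it is still off. The scene camera read 51 mm, then 49 mm.
- **Bystanders:** the tape, square, hammer, tin and glue look unmoved in the scene view. I did not measure them, and the drill, screwdriver and offcut were outside that last picture.

**Fingertip disagreement:** the real fingertips sat about 22 mm above the reported tool point. Because of that, my first push passed over the handle without touching anything. I confirmed the difference with a light touch (about 9 N) on the box's bare front rim, corrected for it, and the remaining pushes went as planned.

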